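# Rock the tin rack's seesaw gate over to feed the other chute

## Task

One chute of the tin rack has run empty, while the tins in the other are still held back by the seesaw gate. With the fingertips, press the gate's raised paddle down as far as it goes so that the gate rocks over, stays there, and all the waiting tins roll down into the pick-up tray by themselves. Do not touch, push or lift any tin, leave the things standing around the rack alone, and take the hand away at the end.

Things in the scene. Friction and masses are not known exactly. Their poses are not given: they have to be found in the camera images.
- rack: Fixed two-chute tin rack, sheet aluminium in a black wire frame, 425 mm long (x), 196 wide (y). Origin on the worktop under its middle; x runs from the low pick-up end (front wall at x -210 mm) to the high loading end (+210), y to the left, z up. Chutes centred at y +45.5 and -45.5 mm, 87 mm wide inside, slope down 8 degrees to the front; floor 85 mm above the worktop at the gate.
- tray (a point): Middle of the pick-up tray's floor, 72 mm above the worktop: the tray is the front stretch of both chutes, from the front wall to just before the gate (rack x -210 to -35 mm). Tins come to rest there against the front wall or one another. Front wall, side walls and divider stand 30 to 34 mm above the floor.
- gate (a joint): Seesaw gate: steel blade across both chutes, rocking about the rack's x axis, -0.22 to +0.22 rad, a stop at each end; positive: left (+y) side up. On the side that is up a lip stands 10 mm above the floor and holds that chute's tins; on the side that is down the lip is below the floor, chute open (within 0.06 of level both are shut). Stays where it is left; about 2 N on a paddle moves it.
- gate_pivot (a point): The gate's pivot axis, midway between the chutes: 67 mm above the worktop, at x -30 mm, y 0 of the rack.
- paddle_left (a point): Centre of the upper face of the gate's left finger paddle, a flat black plate 42 mm (y) by 34 mm (x), 5 mm thick, outside the left side wall, on the gate: 150 mm left of the pivot and 35 mm above it with the gate level. About 134 mm above the worktop when up, 68 mm when down at the stop; tilts with the gate. Only bare worktop beneath it.
- paddle_right (a point): Centre of the upper face of the gate's right finger paddle, the mirror image of the left one: 150 mm to the right of the pivot, outside the right side wall.
- tin1_center (a point): Small unopened food tin, 53 mm in diameter and 80 mm long (about 0.19 kg), paper label, lying on its side across its chute, axis along the rack's y. Centre of the tin. First in the queue: it leans on the gate's raised lip.
- tin2_center (a point): Small unopened food tin, 53 mm in diameter and 80 mm long (about 0.19 kg), paper label, lying on its side across its chute, axis along the rack's y. Centre of the tin. Second in the queue, behind tin1.
- tin3_center (a point): Small unopened food tin, 53 mm in diameter and 80 mm long (about 0.19 kg), paper label, lying on its side across its chute, axis along the rack's y. Centre of the tin. Third in the queue, behind tin2.
- tin4_center (a point): Small unopened food tin, 53 mm in diameter and 80 mm long (about 0.19 kg), paper label, lying on its side across its chute, axis along the rack's y. Centre of the tin. It already lies in the pick-up tray, against the front wall, in the chute that has run empty.
- tin1: The tin of point tin1_center (its origin is on the skin and turns as it rolls: use the point).
- tin2: The tin of point tin2_center (its origin turns as it rolls).
- tin3: The tin of point tin3_center (its origin turns as it rolls).
- tin4: The tin of point tin4_center (its origin turns as it rolls).
- jar: Bystander: glass storage jar with a steel lid, 72 mm in diameter, 100 mm high, standing beside the rear half of the rack. Origin: centre of its underside.
- mug: Bystander: white mug, 80 mm in diameter, 90 mm high, standing to the left of the rack. Origin: centre of its underside.
- spice: Bystander: small spice jar, 44 mm in diameter, 100 mm high, standing beside the rear half of the rack. Origin: centre of its underside.
There are look-alikes about, which are no part of the job. What is shaped like the tin1 but green or turquoise is not meant.

How it is judged:
By the outcome, as a careful person would: the job done as asked, in the order asked, and still so for the second after the job is handed in, with the robot touching nothing.
It also fails if it takes over 32 s, if anything falls off the work surface, if the arm or the gripper's body presses on something with over 40 N, if the wrist force passes 120 N, or if a joint passes its speed limit or range.

## Robot

A 7-joint arm with a two-finger parallel gripper is mounted at the origin on the work surface. World frame = base frame: x ahead of the robot, y to its left, z up, the work surface at z = 0. Lengths are in m, angles in rad, forces in N, time in s.
With the tool pointing down it reaches from about 0.425 to 0.875 m from the base axis. Payload 4.7 kg.
Tool frame: the origin (TCP) lies on the centre line of the jaws, within the pads' length; the fingertips stand 8 mm ahead of it and the grasp point (between the pads) lies 11 mm behind it; z points along the fingers, y is the direction in which the jaws open and shut (so a half turn about z gives the same grasp; the last joint's range is limited). The gripper opens to 87 mm and grips with 3 to 60 N. Pads are 19 mm wide; open, the fingers measure 117 mm over their backs; the gripper's body (75 mm by 190 mm) begins 51 mm behind the grasp point.
Start: joints at [-1.2, 0.321, -0.07, 1.45, 0.023, 1.371, -0.057], TCP at [0.227, 0.609, 0.231] pointing down, gripper open.
Joint ranges: [-2.86, 2.86], [-0.3, 2.09], [-1.38, 1.24], [0.06, 2.45], [-1.56, 4.7], [0.09, 2.05], [-2.69, 2.69]. Speed limits (rad/s): [2.57, 2.57, 3.14, 3.14, 3.14, 3.14, 3.14].

## Interface

Orientations are given as a rotation vector (axis times angle).
In Python, from bench import status, optics, order gives the robot as it stands.
- The arm moves only by the tool step_arm, never from a script. Its argument "rows" is a list of rows, each a list of 3 entries, a list of its own where there are three numbers: the turn, a rotation vector about the tool's x, y, z in degrees, then the shift along the tool's x, y, z in mm, then the finger opening in mm, from 0 to 87. A call has 1 to 12 rows; each row shifts and turns the pose as measured when the row begins, along the tool's axes as they then stand; what a row does not reach is not made up. A row lasts 1/12 s, in which the tool goes at most 41.7 mm and 7.16 degrees, less where a joint would pass 70% of its speed; a pose out of reach is approached as far as the arm can. A call is refused whole if a number of a shift passes 41.7 or a number of a turn 7.16, either way. A call with a gripper value outside its range is refused whole. The fingers move at their own pace and stop on an object; "grip_force" is the grip in N (left out, the last holds). Time passes only in rows, so rows that do not move let the fingers close. It gives the time, the measured TCP pose, the force and the opening at its end, in the units of the state.
- status.get_state(): the state, without advancing time (a new reading comes with each control period).
- optics.get_image(name): name is "scene" or "side" or "wrist"; returns a dict with "frame" (384x512x3 uint8, red, green, blue), "range_z" (384x512 float32, m along the optical axis (not along the pixel's ray), 0 where there is no reading), "K" (3x3 intrinsics, pixels), "R" (3x3) and "t" (3): a world point X has camera coordinates R X + t. Camera axes: x right, y down, z forward; pixel columns grow to the right and rows downward; lengths in m; the calibration is good to about 2 mm. A picture is of the moment at which its call begins.
- order.close_job(): hands the job in, once; it reports no verdict.
The state is a dict: "time": time; "joint_positions": joint angles; "qd": joint speeds; "joint_torque": joint torques, N m; "position": TCP position; "tool_rot": TCP orientation; "ft_force": force on the tool from outside, world axes, zero at the start; "torque": the same for the moment, N m; "grip_width": opening from 0.0 (shut) to 1.0 (fully open).
Only numpy, scipy, OpenCV 4.12 (cv2) and the standard library are available. Lean on these libraries where they do the work, as an engineer would, in place of code of your own. Each camera call takes 0.05 s, during which the arm holds its last target.

## Working session

There is one attempt and no reset: what is moved stays moved. The work goes in short steps, Python scripts to look and compute and a tool call to move; the robot and the scene stay as the last step left them, time stands still between calls to the robot, and variables do not carry over. Pictures are saved under pics/ and viewed, and the job is handed in when it is done.

Besides the shell and the picture viewer there is one more tool, called after "Request:" by a JSON object that holds its "method" and its "body". step_arm: Moves the arm, as the interface text tells. Its arguments: {"type":"object","properties":{"rows":{"type":"array"},"grip_force":{"type":"number"}},"required":["rows"]}

```bash
mkdir -p pics; ls
cat > h.py <<'E'
import numpy as np,cv2
from bench import status,optics,order
def grab(n,tag):
    d=optics.get_image(n); cv2.imwrite(f'pics/{tag}.png',d['frame'][:,:,::-1]); np.savez(f'pics/{tag}.npz',**d); return d
def world(d,u,v,z=None):
    K,R,t=d['K'],d['R'],d['t']; ray=np.linalg.inv(K)@[u,v,1]
    if z is None: return R.T@(ray*d['range_z'][int(v),int(u)]-t)
    c=-R.T@t; r=R.T@ray; return c+r*(z-c[2])/r[2]
E
python3 - <<'E'
from h import *
print(status.get_state())
for n in('scene','side','wrist'):
    d=grab(n,n+'0'); print(n,-d['R'].T@d['t'],d['R'][2])
E
```

```text
pics
{'time': 0.0, 'joint_positions': array([-1.19988931,  0.32182058, -0.0700793 ,  1.4517314 ,  0.02260358,
        1.37078673, -0.0568924 ]), 'qd': array([-2.61494889e-03, -6.02529271e-04, -3.67088199e-04, -3.68993887e-05,
       -1.29952600e-03, -3.98934029e-04, -1.65125996e-04]), 'joint_torque': array([-1.23783651e-03, -4.91283023e+01, -4.04572953e-01, -3.12526953e+01,
       -6.38540718e-02,  4.39358479e-02,  1.76492090e-04]), 'position': array([0.22688956, 0.60851549, 0.22943472]), 'tool_rot': array([-5.57405382e-01, -3.09149955e+00,  3.05347817e-03]), 'ft_force': array([0.79747237, 0.27663194, 0.1623476 ]), 'torque': array([-0.00699805,  0.06170881, -0.00808376]), 'grip_width': 1.0017168275586397}
scene [1.27144294 0.18193466 0.65166801] [-0.78779334 -0.09011016 -0.60931257]
side [ 0.43563929 -0.56085017  0.60226147] [ 0.18333151  0.77611122 -0.60335805]
wrist [0.15679531 0.63545473 0.38299857] [ 0.25757468 -0.09736239 -0.96134065]
```

View pics/scene0.png

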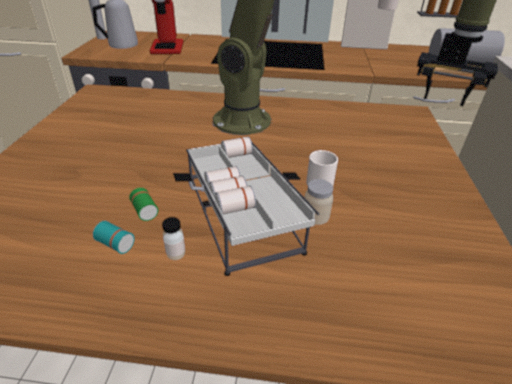

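View pics/side0.png

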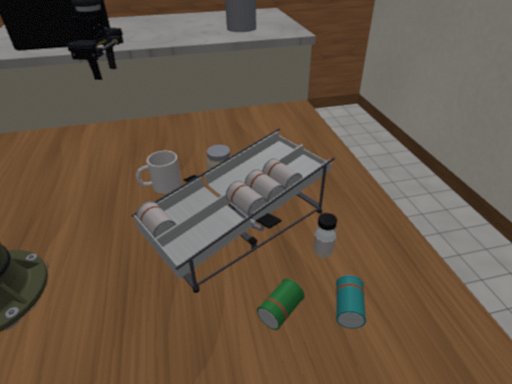

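View pics/wrist0.png

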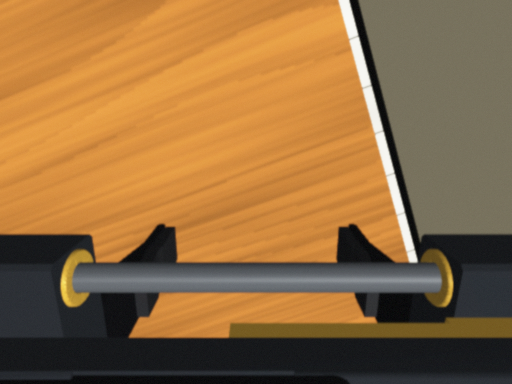

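Run:
```python
import cv2,numpy as np
a=cv2.imread('pics/scene0.png')[120:280,160:350]; b=cv2.imread('pics/side0.png')[130:300,130:350]
cv2.imwrite('pics/c1.png',cv2.resize(a,None,fx=4,fy=3.7,interpolation=2)); cv2.imwrite('pics/c2.png',cv2.resize(b,None,fx=3.5,fy=3.5,interpolation=2))
```

```text
(no output)
```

View pics/c1.png

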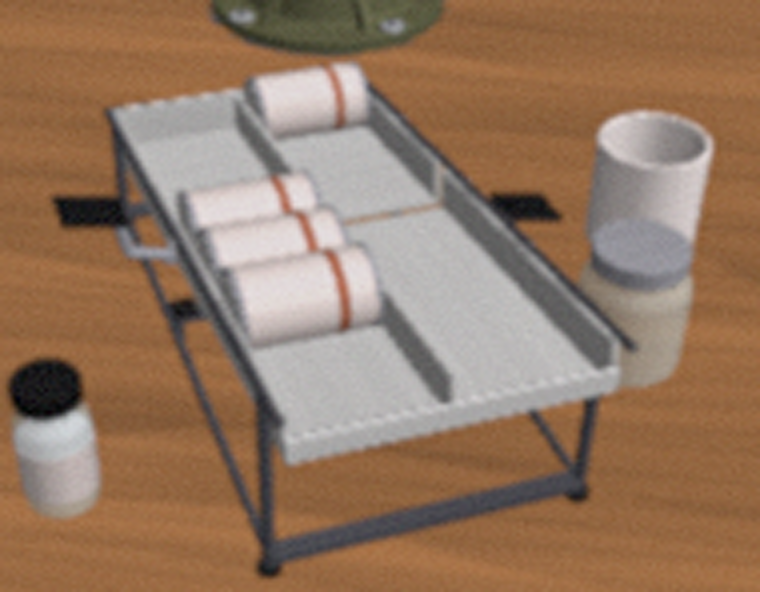

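View pics/c2.png

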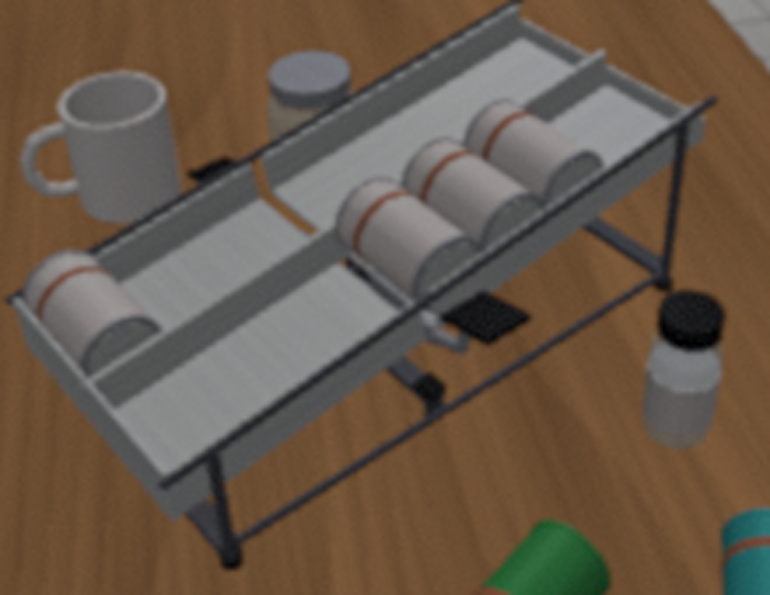

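```bash
cat > m.py <<'E'
from h import *
for tag,rois in(('scene0',{'R':(168,170,190,184),'L':(283,170,302,182)}),('side0',{'R':(254,210,284,230),'L':(182,174,202,186)})):
    d=dict(np.load(f'pics/{tag}.npz'))
    for k,(u0,v0,u1,v1) in rois.items():
        m=np.zeros((384,512),bool); m[v0:v1,u0:u1]=d['frame'][v0:v1,u0:u1].max(2)<45
        n,l,s,c=cv2.connectedComponentsWithStats(m.astype(np.uint8)); i=1+s[1:,4].argmax()
        vs,us=np.nonzero(l==i); P=np.array([world(d,u,v) for u,v in zip(us,vs)])
        print(tag,k,s[i],c[i],'med',np.median(P,0).round(4),'min',np.percentile(P,3,0).round(3),'max',np.percentile(P,97,0).round(3))
        for z in(.068,.134): print('   z',z,world(d,*c[i],z).round(4))
E
python3 m.py
python3 - <<'E'
from h import *
d=dict(np.load('pics/side0.npz'))
# red gate in left chute, tins, frame, bystanders
for n,u,v in(('spice lid',327,221),('tin4',157,217),('tin1',247,196),('tin2',265,183),('tin3',283,172),('mug',164,160),('jar',218,152),('floor Ltray',178,203),('rack right rear corner',333,160),('rack front right',180,265)):
    print(n,world(d,u,v).round(3))
d=dict(np.load('pics/scene0.npz'))
for n,u,v in(('spice lid',172,226),('mug',323,157),('jar',320,187),('tin4',237,146),('tin3',236,199),('rear corner L',313,217),('rear corner R',231,240),('front corner R',190,151),):
    print(n,world(d,u,v).round(3))
E
```

```text
scene0 R [174 174  16   7  98] [182.12244898 176.75510204] med [ 0.5728 -0.0605  0.1332] min [ 0.559 -0.077  0.129] max [ 0.588 -0.045  0.137]
   z 0.068 [ 0.4852 -0.0912  0.068 ]
   z 0.134 [ 0.5741 -0.0603  0.134 ]
scene0 L [283 173  16   6  73] [290.4109589  175.50684932] med [0.4432 0.1985 0.0725] min [0.429 0.182 0.068] max [0.51  0.217 0.12 ]
   z 0.068 [0.4361 0.1993 0.068 ]
   z 0.134 [0.5305 0.1973 0.134 ]
side0 R [256 214  25  14 198] [268.24242424 220.33838384] med [ 0.5694 -0.0683  0.1311] min [ 0.551 -0.087  0.126] max [ 0.588 -0.048  0.135]
   z 0.068 [ 0.5875 -0.0017  0.068 ]
   z 0.134 [ 0.5687 -0.0708  0.134 ]
side0 L [185 176  12   6  38] [190.21052632 178.34210526] med [0.4333 0.2008 0.0678] min [0.421 0.13  0.065] max [0.448 0.211 0.115]
   z 0.068 [0.4339 0.2002 0.068 ]
   z 0.134 [0.4341 0.1062 0.134 ]
spice lid [ 0.696 -0.065  0.098]
tin4 [0.357 0.015 0.114]
tin1 [0.544 0.01  0.136]
tin2 [0.59  0.036 0.143]
tin3 [0.636 0.056 0.151]
mug [0.37  0.323 0.057]
jar [0.517 0.261 0.098]
floor Ltray [0.398 0.104 0.071]
rack right rear corner [ 0.872  0.287 -0.001]
rack front right [ 0.392 -0.104  0.093]
spice lid [ 0.711 -0.048  0.101]
mug [0.329 0.291 0.069]
jar [0.521 0.273 0.1  ]
tin4 [0.368 0.041 0.107]
tin3 [0.655 0.083 0.147]
rear corner L [0.677 0.25  0.135]
rear corner R [0.761 0.089 0.129]
front corner R [ 0.383 -0.094  0.087]
```

Run:
```python
from h import *
out=[]
for tag,(u0,v0,u1,v1) in(('scene0',(165,165,205,190)),('side0',(244,204,294,236))):
    d=dict(np.load(f'pics/{tag}.npz'))
    c=d['frame'][v0:v1,u0:u1,::-1]; cv2.imwrite(f'pics/z_{tag}.png',cv2.resize(c,None,fx=12,fy=12,interpolation=0))
    m=d['frame'].max(2)<75; mm=np.zeros_like(m); mm[v0:v1,u0:u1]=m[v0:v1,u0:u1]
    vs,us=np.nonzero(mm); P=np.array([world(d,u,v) for u,v in zip(us,vs)])
    g=(P[:,2]>.122)&(P[:,2]<.142); P=P[g]
    r=cv2.minAreaRect(P[:,:2].astype(np.float32)*1000); print(tag,g.sum(),r,P.mean(0)); 
    for z in (.12,.125,.13,.135,.14): 
        s=abs(P[:,2]-z)<.0025; print(z,s.sum(),P[s].mean(0).round(4) if s.any() else '')
```

```text
scene0 133 ((566.9440307617188, -46.97902297973633), (38.54804611206055, 69.0724105834961), 12.951447486877441) [ 0.57180738 -0.05919849  0.1326631 ]
0.12 0 
0.125 6 [ 0.567  -0.0374  0.1263]
0.13 55 [ 0.5689 -0.0506  0.1306]
0.135 71 [ 0.5745 -0.0675  0.1348]
0.14 1 [ 0.5698 -0.0738  0.1377]
side0 230 ((562.594970703125, -48.764381408691406), (33.4869384765625, 77.06956481933594), 25.491008758544922) [ 0.56922946 -0.06564888  0.13059722]
0.12 0 
0.125 31 [ 0.5587 -0.0486  0.1261]
0.13 132 [ 0.5682 -0.0633  0.1301]
0.135 67 [ 0.5761 -0.0782  0.1337]
0.14 0
```

View pics/z_scene0.png

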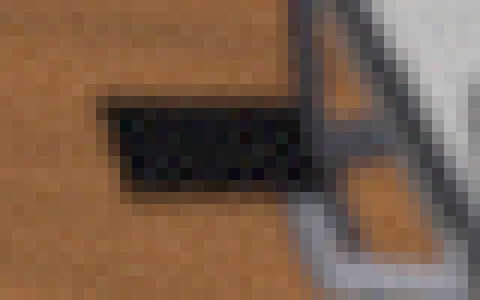

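View pics/z_side0.png

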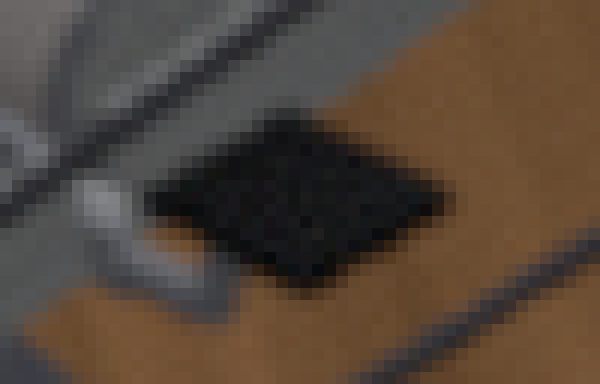

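Run:
```python
from h import *
o,i=.1385,.1295
d=dict(np.load('pics/side0.npz'))
c=[world(d,244+x/12-.5,204+y/12-.5,z) for x,y,z in((150,200,i),(285,115,i),(447,200,o),(305,290,o))]
for p in c: print(p.round(4))
print('ctr',np.mean(c,0).round(4)); 
for k in range(4): print(np.linalg.norm(c[k]-c[k-1]).round(4),end=' ')
e=(c[1]-c[0]+c[2]-c[3]); f=(c[0]-c[3]+c[1]-c[2]);print(np.degrees(np.arctan2(e[1],e[0])),np.degrees(np.arctan2(f[1],f[0]))-90)
d=dict(np.load('pics/scene0.npz'))
c=[world(d,165+x/12-.5,165+y/12-.5,z) for x,y,z in((105,100,o),(302,100,i),(318,192,i),(125,195,o))]
for p in c: print(p.round(4))
print('ctr',np.mean(c,0).round(4)) 
# rack direction from tins bands / rim depth: side walls
s=dict(np.load('pics/side0.npz'))
P=np.array([world(s,u,v) for v in range(120,290) for u in range(130,345)])
C=s['frame'][120:290,130:345].reshape(-1,3).astype(int)
m=(np.ptp(C,axis=1)<22)&(C.min(1)>95)&(P[:,2]>.06)&(P[:,2]<.2)
Q=P[m]; a=np.radians(26)
for th in(24,25,26,27,28,29):
    a=np.radians(th); xr=Q[:,:2]@[np.cos(a),np.sin(a)]; yr=Q[:,:2]@[-np.sin(a),np.cos(a)]
    print(th,np.percentile(xr,[1,99]).round(3),np.percentile(yr,[1,3,97,99]).round(3), np.histogram(yr,bins=np.arange(-.3,.3,.003))[0].max())
```

```text
[ 0.547  -0.0597  0.1295]
[ 0.5735 -0.045   0.1295]
[ 0.5908 -0.0809  0.1385]
[ 0.5635 -0.0952  0.1385]
ctr [ 0.5687 -0.0702  0.134 ]
0.0402 0.0304 0.0408 0.0308 28.404955893986138 25.36114024252565
[ 0.5675 -0.0837  0.1385]
[ 0.5492 -0.0486  0.1295]
[ 0.5799 -0.0374  0.1295]
[ 0.5982 -0.0706  0.1385]
ctr [ 0.5737 -0.0601  0.134 ]
24 [0.308 0.728] [-0.349 -0.242  0.102  0.139] 199
25 [0.305 0.726] [-0.359 -0.249  0.094  0.131] 195
26 [0.302 0.723] [-0.369 -0.258  0.087  0.123] 210
27 [0.298 0.72 ] [-0.38  -0.266  0.079  0.115] 212
28 [0.296 0.717] [-0.39  -0.275  0.072  0.106] 179
29 [0.292 0.713] [-0.4   -0.284  0.064  0.098] 182
```

Request:
{"method": "step_arm", "body": {"rows": [[[0,0,7.1],[0,0,-5],0],[[0,0,7.1],[0,0,-5],0],[[0,0,7.1],[0,0,-5],0],[[0,0,7.1],[0,0,-5],0],[[0,0,7.1],[0,0,-5],0],[[0,0,7.1],[0,0,-5],0],[[0,0,0],[0,0,0],0]]}}

```text
time: 0.73
position: [0.2264, 0.6068, 0.2566]
tool_rot: [1.661, 2.664, -0.014]
ft_force: [0.2, 0.3, 1.0]
grip_width: 0.561
```

```bash
cat > rel.py <<'E'
from h import *
import sys
from scipy.spatial.transform import Rotation as Ro
s=status.get_state(); R=Ro.from_rotvec(s['tool_rot']).as_matrix(); T=np.array([float(x) for x in sys.argv[1:4]])
a=np.radians(27); Rd=np.array([[-np.sin(a),np.cos(a),0],[np.cos(a),np.sin(a),0],[0,0,-1]]).T
print('t',s['time'],'p',s['position'].round(4),'F',s['ft_force'].round(2),'w',s['grip_width']); print('shift',(R.T@(T-s['position'])*1000).round(1),'turn',np.degrees(Ro.from_matrix(R.T@Rd).as_rotvec()).round(2))
E
sed -i 's/.*Rd=np.*/a=np.radians(27); y=np.array([np.cos(a),np.sin(a),0]); z=np.array([0,0,-1.]); Rd=np.c_[np.cross(y,z),y,z]/' rel.py; python3 rel.py .5736 -.0741 .26
```

```text
t 0.7333 p [0.2264 0.6068 0.2566] F [0.23 0.28 1.05] w 0.5606334522714682
shift [-764.2   11.9    1.4] turn [-0.38  0.36 -0.88]
```

Request:
{"method": "step_arm", "body": {"rows": [[[-0.4,0.4,-0.9],[-28,0,0],0],[[0,0,0],[-28,0,0],0],[[0,0,0],[-28,0,0],0],[[0,0,0],[-28,0,0],0],[[0,0,0],[-28,0,0],0],[[0,0,0],[-28,0,0],0],[[0,0,0],[-28,0,0],0],[[0,0,0],[-28,0,0],0],[[0,0,0],[-28,0,0],0],[[0,0,0],[-28,0,0],0],[[0,0,0],[-28,0,0],0],[[0,0,0],[-28,0,0],0]]}}

```text
time: 1.73
position: [0.3842, 0.3024, 0.2481]
tool_rot: [-1.555, -2.725, 0.011]
ft_force: [1.1, 0.3, 1.0]
grip_width: 0.005
```

```bash
python3 rel.py .5736 -.0741 .26
```

```text
t 1.7333 p [0.3842 0.3024 0.2481] F [1.1  0.27 1.  ] w 0.005403567063852559
shift [-420.5  -28.7  -11.6] turn [-0.47  0.02  3.59]
```

Request:
{"method": "step_arm", "body": {"rows": [[[-0.5,0,3.6],[-30,-3,-3],0],[[0,0,0],[-30,0,-1],0],[[0,0,0],[-30,0,-1],0],[[0,0,0],[-30,0,-1],0],[[0,0,0],[-30,0,-1],0],[[0,0,0],[-30,0,-1],0],[[0,0,0],[-30,0,-1],0],[[0,0,0],[-30,0,-1],0],[[0,0,0],[-30,0,-1],0],[[0,0,0],[-30,0,0],0],[[0,0,0],[-30,0,0],0]]}}

```text
time: 2.65
position: [0.5408, -0.006, 0.2564]
tool_rot: [-1.585, -2.712, 0.001]
ft_force: [1.0, 0.4, -1.0]
grip_width: 0.007
```

```bash
python3 rel.py .5736 -.0741 .22
```

```text
t 2.65 p [ 0.5408 -0.006   0.2564] F [ 0.97  0.42 -1.04] w 0.007347210581786235
shift [-75.4  -4.8  36.4] turn [-0.04 -0.01  2.4 ]
```

Request:
{"method": "step_arm", "body": {"rows": [[[0,0,2.4],[-25,-2,0],0],[[0,0,0],[-25,0,0],0],[[0,0,0],[-20,0,0],0],[[0,0,0],[-5,0,10],0],[[0,0,0],[0,0,15],0],[[0,0,0],[0,0,10],0],[[0,0,0],[0,0,0],0]]}}

```text
time: 3.23
position: [0.575, -0.0852, 0.2163]
tool_rot: [1.63, 2.685, -0.009]
ft_force: [0.2, -0.2, 0.3]
grip_width: 0.005
```

```bash
python3 rel.py .5736 -.0741 .152
python3 - <<'E'
from h import *
d=grab('side','side1'); e=grab('scene','scene1')
cv2.imwrite('pics/c3.png',np.hstack([cv2.resize(d['frame'][110:260,190:350,::-1],(400,375)),cv2.resize(e['frame'][80:230,120:280,::-1],(400,375))]))
E
```

```text
t 3.2333 p [ 0.575  -0.0852  0.2163] F [ 0.24 -0.17  0.27] w 0.005288180402614053
shift [10.7  4.2 64.2] turn [-0.28  0.19  0.47]
```

View pics/c3.png

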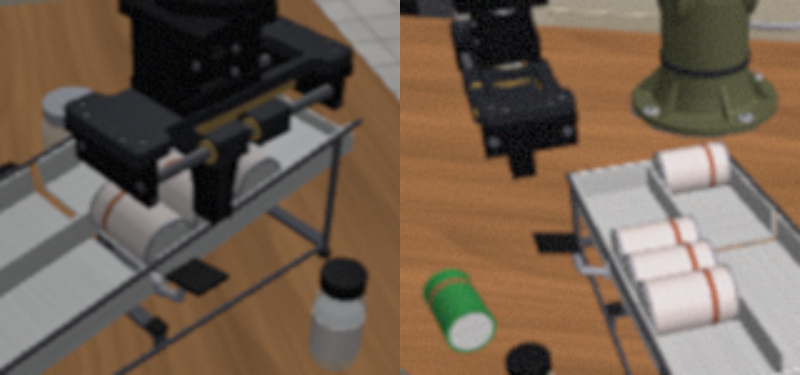

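The picture shows the closed fingertips above the right paddle (paddle at crop (200,275) and (555,243)). I'll correct the sideways offset and go down to just above it.

Request:
{"method": "step_arm", "body": {"rows": [[[-0.3,0.2,0.5],[6,3,10],0],[[0,0,0],[3,1,15],0],[[0,0,0],[0,0,15],0],[[0,0,0],[0,0,12],0],[[0,0,0],[0,0,3],0],[[0,0,0],[0,0,0],0]]}}

```text
time: 3.83
position: [0.577, -0.0674, 0.1623]
tool_rot: [1.629, 2.681, 0.015]
ft_force: [-0.1, -0.0, 0.1]
grip_width: 0.006
```

```bash
python3 rel.py .5736 -.0741 .152
python3 - <<'E'
from h import *
d=grab('side','side2'); e=grab('scene','scene2')
cv2.imwrite('pics/c4.png',np.hstack([cv2.resize(d['frame'][170:260,220:320,::-1],(400,360)),cv2.resize(e['frame'][120:210,140:240,::-1],(400,360))]))
E
```

```text
t 3.8333 p [ 0.577  -0.0674  0.1623] F [-0.08 -0.05  0.08] w 0.006190491048460824
shift [-4.4 -6.2 10.2] turn [ 0.62 -0.07  0.43]
```

View pics/c4.png

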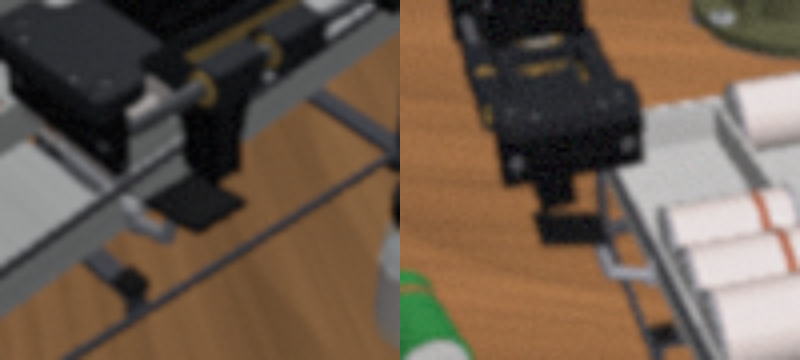

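Request:
{"method": "step_arm", "body": {"rows": [[[0.6,0,0.4],[-4,-6,2],0],[[0,0,0],[0,0,5],0],[[0,0,0],[0,0,0],0]]}}

```text
time: 4.18
position: [0.5752, -0.0749, 0.1578]
tool_rot: [1.641, 2.676, 0.004]
ft_force: [-0.2, -0.5, 0.4]
grip_width: 0.003
```

```bash
python3 rel.py .5760 -.0790 .110
```

```text
t 4.1833 p [ 0.5752 -0.0749  0.1578] F [-0.17 -0.53  0.4 ] w 0.0026937038034474756
shift [-4.  -1.3 47.8] turn [ 0.21  0.06 -0.02]
```

Now press, with a slight outward drift to follow the paddle.

Request:
{"method": "step_arm", "body": {"rows": [[[0,0,0],[0,-1,6],0],[[0,0,0],[0,0,6],0],[[0,0,0],[-1,0,6],0],[[0,0,0],[-1,0,6],0],[[0,0,0],[-1,0,6],0],[[0,0,0],[-1,0,6],0]]}}

```text
time: 4.68
position: [0.5791, -0.0825, 0.1217]
tool_rot: [1.639, 2.667, 0.006]
ft_force: [0.5, -1.2, 0.9]
grip_width: 0.008
```

```bash
python3 rel.py .580 -.0860 .078
```

```text
t 4.6833 p [ 0.5791 -0.0825  0.1217] F [ 0.48 -1.24  0.91] w 0.007654954700378025
shift [-3.2 -1.2 43.7] turn [ 0.53  0.4  -0.14]
```

Run:
```python
from h import *
d=grab('side','side3'); e=grab('scene','scene3')
cv2.imwrite('pics/c5.png',np.hstack([cv2.resize(d['frame'][170:260,220:320,::-1],(400,360)),cv2.resize(e['frame'][120:210,140:240,::-1],(400,360))]))
```

```text
(no output)
```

View pics/c5.png

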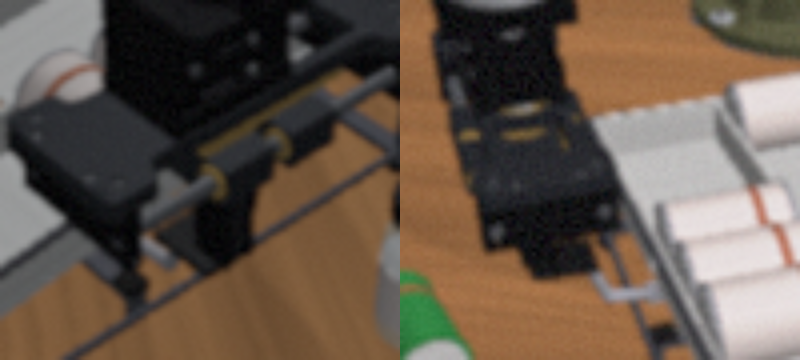

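The paddle is going down under the fingertip (scene crop about (560,255)). I'll keep pressing.

Request:
{"method": "step_arm", "body": {"rows": [[[0.5,0.3,0],[-1,-1,6],0],[[0,0,0],[-1,0,6],0],[[0,0,0],[-1,0,6],0],[[0,0,0],[-1,0,6],0],[[0,0,0],[-1,0,6],0]]}}

```text
time: 5.2
position: [0.5802, -0.0863, 0.0888]
tool_rot: [-1.643, -2.676, 0.001]
ft_force: [-0.3, -0.0, 1.6]
grip_width: 0.009
```

```bash
python3 rel.py .5805 -.0880 .078
```

```text
t 5.2 p [ 0.5802 -0.0863  0.0888] F [-0.28 -0.02  1.62] w 0.008948917876966368
shift [-1.6 -0.5 10.8] turn [-0.07 -0.07 -0.1 ]
```

Request:
{"method": "step_arm", "body": {"rows": [[[0,0,0],[-1,0,4],0],[[0,0,0],[-1,0,4],0],[[0,0,0],[0,0,3],0]]}}

```text
time: 5.45
position: [0.5807, -0.0871, 0.0754]
tool_rot: [-1.641, -2.674, 0.0]
ft_force: [-2.7, -1.0, 17.4]
grip_width: 0.005
```

```bash
python3 rel.py .5805 -.0880 .076
```

```text
t 5.45 p [ 0.5807 -0.0871  0.0754] F [-2.67 -0.96 17.37] w 0.004826784274462907
shift [-0.8 -0.6 -0.6] turn [-0.12 -0.19 -0.07]
```

17 N with the tip at z 67 mm: the stop. I'll check the gate and tins before lifting.

Request:
{"method": "step_arm", "body": {"rows": [[[0,0,0],[0,0,0],0],[[0,0,0],[0,0,0],0],[[0,0,0],[0,0,0],0],[[0,0,0],[0,0,0],0]]}}

```text
time: 5.78
position: [0.5807, -0.0871, 0.076]
tool_rot: [-1.641, -2.673, -0.001]
ft_force: [0.4, -0.0, 3.2]
grip_width: 0.004
```

Run:
```python
from h import *
d=grab('side','side4'); e=grab('scene','scene4')
cv2.imwrite('pics/c6.png',np.hstack([cv2.resize(d['frame'][120:300,130:350,::-1],(400,327)),cv2.resize(e['frame'][120:280,160:350,::-1],(400,327))]))
```

```text
(no output)
```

View pics/c6.png

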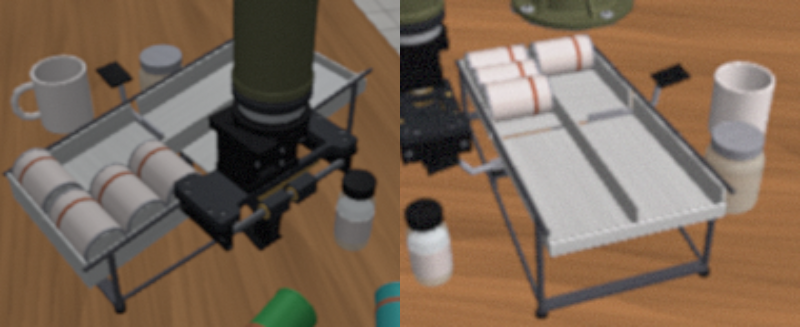

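All three tins rolled into the tray and the left paddle is now up. I'll lift straight up and away.

Request:
{"method": "step_arm", "body": {"rows": [[[0,0,0],[0,0,-6],0],[[0,0,0],[0,0,-15],0],[[0,0,0],[0,0,-20],0],[[0,0,0],[0,0,-25],0],[[0,0,0],[-10,0,-25],0],[[0,0,0],[-20,0,-25],0],[[0,0,0],[-25,0,-25],0],[[0,0,0],[-25,0,-20],0],[[0,0,0],[-25,0,-15],0],[[0,0,0],[-20,0,0],0],[[0,0,0],[0,0,0],0],[[0,0,0],[0,0,0],0]]}}

```text
time: 6.88
position: [0.6377, -0.2, 0.2577]
tool_rot: [-1.629, -2.674, 0.007]
ft_force: [-0.4, 0.9, -0.1]
grip_width: 0.006
```

Request:
{"method": "step_arm", "body": {"rows": [[[0,0,0],[0,0,0],0],[[0,0,0],[0,0,0],0],[[0,0,0],[0,0,0],0],[[0,0,0],[0,0,0],0],[[0,0,0],[0,0,0],0],[[0,0,0],[0,0,0],0],[[0,0,0],[0,0,0],0],[[0,0,0],[0,0,0],0]]}}

```text
time: 7.55
position: [0.6359, -0.1931, 0.2552]
tool_rot: [-1.617, -2.673, 0.004]
ft_force: [-0.1, 0.5, 0.1]
grip_width: 0.008
```

Run:
```python
from h import *
s=status.get_state(); print(s['time'],s['position'],s['ft_force'],abs(s['qd']).max())
d=grab('side','side5'); e=grab('scene','scene5')
for u,v in((0,0),): pass
m=np.zeros((384,512),bool); m[165:186,165:210]=e['frame'][165:186,165:210].max(2)<45
P=np.array([world(e,u,v) for v,u in np.argwhere(m)]); P=P[P[:,2]>.03] if len(P) else P
print('R paddle',len(P),np.median(P,0) if len(P) else '')
cv2.imwrite('pics/c7.png',np.hstack([cv2.resize(d['frame'][120:300,130:350,::-1],(400,327)),cv2.resize(e['frame'][120:280,150:350,::-1],(400,327))]))
```

```text
7.55 [ 0.63590904 -0.19314291  0.25522087] [-0.10727627  0.51412227  0.10497077] 0.005316893691458134
R paddle 0
```

View pics/c7.png

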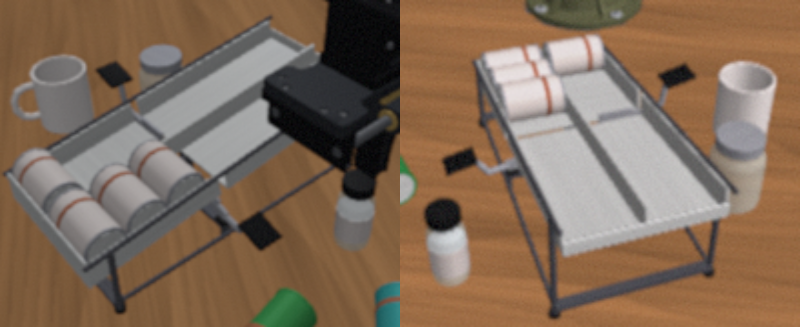

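Run:
```python
from h import *
for tag,pts in(('scene5',dict(R=(180,198),L=(288,157))),('side5',dict(R=(273,248),L=(193,161)))):
    d=dict(np.load(f'pics/{tag}.npz'))
    for k,(u,v) in pts.items():
        P=np.array([world(d,a,b) for a in range(u-8,u+9) for b in range(v-6,v+7) if d['frame'][b,a].max()<45])
        print(tag,k,len(P),np.median(P,0).round(4))
```

```text
scene5 R 99 [ 0.578  -0.0728  0.0689]
scene5 L 90 [0.4486 0.1878 0.1344]
side5 R 181 [ 0.5765 -0.0805  0.0657]
side5 L 129 [0.4449 0.1802 0.1315]
```

Right paddle about 67 mm (68 expected at the stop), left about 133 mm (134 expected): the gate is fully over.

```bash
python3 -c "
from h import *
print(order.close_job())"
```

```text
the job is handed in; nothing more can be done
None
```

I pressed the raised right paddle down to its stop with the closed fingertips. The gate rocked over, and all three waiting tins rolled into the pick-up tray. I then moved the hand up and away, clear of the rack, and handed the job in after about 7.6 s. No verdict was reported.

- **Force:** the highest reading I saw was about 17 N at the stop. I read it at the end of each move, not continuously.
- **Gate:** with the hand away, the right paddle measured 66–69 mm high (68 mm expected when down). The left measured 131–134 mm (134 mm expected when up).
- **Tins and bystanders:** the last side and scene pictures showed all four tins in the tray, and the mug, jar and spice jar still upright where they stood. I judged this by eye and did not measure their positions again.
- **Checks that disagreed or failed:** before the press, the two cameras placed the right paddle about 10 mm apart sideways. I relied mostly on the side view, and a close-up picture then confirmed the fingertip was over the paddle. My first automatic measurement of the lowered paddle looked in the wrong part of the image and found nothing. The heights above are from the repeat.

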